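# Close the quick-release vise on the steel block and screw it tight

### The job

Clamp the steel block that lies in the grey quick-release vise: squeeze the release lever against its post, slide the jaw up until it pushes the block square against the fixed jaw, let the lever spring back so the half nut catches, then turn the crank clockwise until the block is firmly tight. Tighten by feel and do not force the screw; leave the things lying around the vise where they are.

Things in the scene. Friction and masses are not known exactly. Their poses are not given: they have to be found in the camera images.
- vise: Grey bench vise, bolted down, 100 mm wide, 230 mm long. Origin: underside of its base, at bench height. Its y axis is the screw direction (horizontal), from the fixed jaw towards the crank; z up. Fixed jaw's face: plane y = -70 mm of this frame, 90 mm wide, 52 to 86 mm above the bench. The block rests on the bed rails 52 mm above the bench.
- jaw: Sliding jaw, 90 wide, 34 mm high, top 86 mm above the bench; axes as the vise's. Origin: mid-face, at bench height; starts 85 to 115 mm from the fixed jaw, at y = -20 mm in the vise's frame when closed on the block. Lever squeezed, it slides with its carriage at about 3 N (8 N pushing the block); else the half nut locks the carriage to a rack of 5 mm pitch, with 0.6 mm play (tooth phase varies).
- carriage: Sliding block behind the jaw, 84 x 30 mm, top 86 mm above the bench, which carries post, lever, screw, crank and jaw along the vise's y axis. Origin at bench height, on its jaw side; the jaw's face is 20 mm in front of it (vise -y) at crank angle 0.
- squeeze_point (a point): On the carriage behind the jaw, half-way between grip post and squeezed lever, 113 mm above the bench; axes as the vise's. Post (9 mm thick, fixed): outer face at x = -17 mm. Steel lever: outer face at x = +24 mm free (+28 at its top), +16 squeezed. Both 24 mm wide along y, tops 128 mm above the bench. Pinch both along x, 33 mm apart when squeezed.
- release_lever (a joint): Release lever, rad: 0 free, 0.28 squeezed to its stop. Its spring resists with about 5 N at the squeeze point at first, 10 N at the stop. From about 0.2 the half nut is clear of the rack; below 0.05 it has caught. At about 0.15 (often so, also at the start) it rests on a tooth tip: turning the crank on tight or nudging the carriage a little back lets it drop.
- screw_axis (a point): Point on the screw's axis, 62 mm above the bench, carried by the carriage, abreast of the crank knob's middle; axes as the vise's. The crank turns about the y axis through it.
- crank (a joint): Crank angle, rad, 0 to 2.0; grows as the screw tightens (clockwise seen from the crank end). Knob's middle from screw_axis: x = 46 mm * sin(1 - angle), z = 46 mm * cos(1 - angle). Starts between 0.1 and 0.3. It drives the jaw out of its carriage, 6.4 mm for the full stroke (20 mm per turn).
- knob_center (a point): Middle of the crank's black knob, 18 mm thick, 42 mm long along the vise's y; it spins on its pin, so the hand can pinch it along x from above and carry it round without turning. Free, it takes 6 to 9 N along the arc; once the block is nipped the force climbs within a few mm: firmly tight at 3 to 7 N more than free (best 5), forced beyond 7.5. The screw holds itself.
- work_center (a point): Centre of the rusty brown steel block, 50 x 66 x 36 mm, about 0.9 kg; its x axis is the 50 mm side, which goes between the jaws (along the vise's y axis, either way round). It lies loose on the bed, 2 to 10 mm off the fixed jaw and a little askew; the jaw squares it up as it pushes.
- work: The same block; origin at the centre of its underside.
- bolt_m16: Loose dark bolt, 27 x 66 x 24 mm, lying in front of the vise; leave it.
- nut_0: Loose dark nut, 30 x 34 x 16 mm, behind the vise; leave it.
- hex_key_0: Loose hex key, 40 x 114 x 8 mm, behind the vise; leave it.
- tape_measure: Loose yellow tape measure, 62 x 78 x 34 mm, left of the vise; leave it.
Mind the look-alikes: they are no part of the job. What is shaped like the work but pink, purple or red is not meant.

How it is judged (in metres and radians):
On the way, in this order (a step that is already met when the one before it is completed fails the run):
1. with the lever squeezed, the jaw is slid up to the block (within 5 mm of closed on it) (value of joint release_lever above 0.18 rad and y of jaw in the frame of vise below -0.015 m), for 0.1 s.
2. the lever has sprung back, so that the half nut has caught, with the jaw still at the block (value of joint release_lever below 0.06 rad and y of jaw in the frame of vise below -0.014 m), for 0.1 s.
3. the screw is turned until the jaw presses the block with more than 45 N (contact force between jaw and work above 45 N and value of joint release_lever below 0.06 rad), for 0.2 s.
At the end, for the whole second after the job is handed in: The lever is free (half nut caught), the block lies flat on the bed (within 5 mm), square to the jaws within 0.05 rad and at rest, and the screw alone keeps the jaw pressing it with more than 45 N (and never more than 110 N) (all of step 3 and angle between the x axis of work and the y axis of vise, either way round below 0.05 rad and z of work in the frame of vise between 0.048 and 0.057 m and linear speed of work below 0.01 m/s); the robot touches nothing.
It fails at once if the screw is forced: the jaw presses the block with more than 110 N (contact force between jaw and work above 110 N).
It fails at once if a thing lying round the vise is shifted by more than 30 mm (distance of any of bolt_m16, nut_0, hex_key_0, tape_measure from where it was at the start of the episode above 0.03 m).
It also fails if it takes over 64 s, if anything falls off the work surface, if the arm or the gripper's body presses on something with over 40 N, if the wrist force passes 120 N, or if a joint passes its speed limit or range.

### The arm

A 6-joint arm with a two-finger parallel gripper is mounted at the origin on a cart in front of the work surface, level with it; the furniture and walls round the work are solid. World frame = base frame: x ahead of the robot, y to its left, z up, the work surface at z = 0. Lengths are in mm, angles in rad, forces in N, time in s.
With the tool pointing down it reaches from about 275 to 1000 mm from the base axis. Payload 8.4 kg.
Tool frame: the origin (TCP) lies midway between the tips of the shut fingers; the grasp point (between the pads) lies 19 mm behind it; z points along the fingers, y is the line along which they close (so a half turn about z gives the same grasp; the last joint's range is limited). The gripper opens to 85 mm and grips with 20 to 120 N. Pads are 22 mm wide; open, the fingers measure 114 mm over their backs; the gripper's body (76 mm by 85 mm) begins 54 mm behind the grasp point. The pads swing forward as they close: fully open they stand 13 mm farther back than shut.
Start: joints at [1.21, 0.353, 1.633, -0, 1.155, -0.002], TCP at [219.468, 585.202, 231.281] pointing down, gripper open.
Joint ranges: [-2.63, 2.63], [-0.92, 2.1], [0.06, 2.66], [-1.3, 4.44], [0, 2.69], [-3.02, 3.02]. Speed limits (rad/s): [2.22, 2.22, 2.79, 3.14, 3.14, 3.14].

### API

Orientations are given as [roll, pitch, yaw] about the fixed x, y, z axes, in that order (R = Rz(yaw) Ry(pitch) Rx(roll)).
In Python, from rig import monitor, imaging, r gives the robot as it stands.
- The arm moves only by the tool drive_tool, never from a script. Its argument "plan" is a list of rows, each an object of numbers: "x", "y", "z": the shift along the tool's x, y, z in units of 50 mm (1.0 is 50 mm); "ax", "ay", "az": the turn, a rotation vector about the tool's x, y, z in units of 6 degrees (1.0 is 6 degrees); "hand": the finger opening in mm, from 0 to 85.4. In form: [{"x": .., "y": .., "z": .., "ax": .., "ay": .., "az": .., "hand": ..}, ...]. A call has 1 to 8 rows; each row is the pose to reach, as a shift and turn from the pose commanded when the call began, along the tool's axes at that moment; what a row does not reach only later rows make up. A row lasts 1/10 s, in which the tool goes at most 50 mm and 8.59 degrees, less where a joint would pass 70% of its speed; a pose out of reach is approached as far as the arm can. A call with a gripper value outside its range is refused whole. The fingers move at their own pace and stop on an object; "grip_force" is the grip in N (left out, the last holds). Time passes only in rows, so rows that repeat a pose let the fingers close. It gives the time, the measured TCP pose, the force, the opening and the grip force at its end, in the units of the state.
- monitor.sense(): the state, without advancing time (a new reading comes with each control period).
- imaging.grab_frame(name): name is "scene" or "side" or "wrist"; returns the picture (400x640x3 uint8, red, green, blue); there is no depth.
- imaging.camera_info(name): a dict with "mtx" (3x3 intrinsics, pixels), "R" (3x3) and "t" (3): a world point X has camera coordinates R X + t. Camera axes: x right, y down, z forward; pixel columns grow to the right and rows downward; lengths in mm; the calibration is good to about 2 mm. A picture is of the moment at which its call begins: read the wrist's pose just before it. camera_info takes no time and is no camera call; for the wrist camera it gives the pose at the moment of the call.
- r.sign_off(): hands the job in; it is judged then, once.
The state is a dict: "clock": time; "qpos": joint angles; "qvel": joint speeds; "joint_efforts": joint torques, N m; "eef_pos": TCP position; "tcp_rot": TCP orientation; "contact_force": force on the tool from outside, world axes, zero at the start; "wrist_torque": the same for the moment, N m; "opening": opening from 0.0 (shut) to 1.0 (fully open); "grasp_force": force on a finger pad.
Only numpy, scipy, OpenCV 4.12 (cv2) and the standard library are available. Lean on these libraries where they do the work, as an engineer would, in place of code of your own. Each camera call takes 0.05 s, during which the arm holds its last target. There are 200 camera calls.

## Working session

There is one attempt and no reset: what is moved stays moved. The work goes in short steps, Python scripts to look and compute and a tool call to move; the robot and the scene stay as the last step left them, time stands still between calls to the robot, and variables do not carry over. Pictures are saved under pics/ and viewed, at most 13 in all, crops included, and the job is handed in when it is done.

Besides the shell and the picture viewer there is one more tool, called after "Request:" in YAML: its name, and indented under it one key for each argument. drive_tool: Moves the arm, as the interface text tells. Its arguments: {"type":"object","properties":{"plan":{"type":"array","items":{"type":"object","properties":{"x":{"type":"number"},"y":{"type":"number"},"z":{"type":"number"},"ax":{"type":"number"},"ay":{"type":"number"},"az":{"type":"number"},"hand":{"type":"number"}}}},"grip_force":{"type":"number"}},"required":["plan"]}

```bash
mkdir -p pics; ls; python3 - <<'E'
from rig import monitor, imaging, r
import cv2,numpy as np
s=monitor.sense();print(s)
ims=[]
for n in("scene","side","wrist"):
    im=imaging.grab_frame(n);cv2.imwrite(f"pics/{n}0.png",im[:,:,::-1])
    c=imaging.camera_info(n);print(n,np.round(c["mtx"],1).tolist(),np.round(c["R"],3).tolist(),np.round(c["t"],1).tolist(),np.round(-c["R"].T@c["t"]))
E
```

```text
pics
{'clock': 0.0, 'qpos': array([ 1.20959041e+00,  3.53663835e-01,  1.63417233e+00, -8.01205385e-06,
        1.15519431e+00, -2.38523130e-03]), 'qvel': array([ 0.00025719, -0.00105249, -0.00114841,  0.00036524, -0.00025666,
        0.00185054]), 'joint_efforts': array([-8.33275881e-04, -6.05247545e+01, -3.42065299e+01, -1.24833496e-04,
        9.49390931e-03,  7.51240009e-06]), 'eef_pos': array([219.29912433, 584.73123685, 230.53554427]), 'tcp_rot': array([-3.14015482e+00,  3.89581121e-06,  2.78277521e+00]), 'contact_force': array([-0.93340467, -0.20143692,  0.25793302]), 'wrist_torque': array([-0.03743531,  0.02424854, -0.00936502]), 'grasp_force': 0.0, 'opening': 0.9980990315076538}
scene [[369.4, 0.0, 310.9], [0.0, 369.4, 202.0], [0.0, 0.0, 1.0]] [[0.736, -0.677, -0.015], [-0.339, -0.35, -0.873], [0.586, 0.647, -0.487]] [-309.8, 280.8, 674.4] [ -72. -548.  569.]
side [[390.2, 0.0, 322.8], [0.0, 390.2, 205.6], [0.0, 0.0, 1.0]] [[-0.968, -0.249, 0.012], [-0.173, 0.637, -0.751], [0.18, -0.73, -0.66]] [493.4, 102.4, 888.5] [336. 706. 657.]
wrist [[306.9, 0.0, 318.2], [0.0, 306.9, 196.3], [0.0, 0.0, 1.0]] [[0.351, 0.936, -0.001], [0.9, -0.338, 0.274], [0.257, -0.097, -0.962]] [-623.9, -34.9, 380.0] [153. 609. 374.]
```

View pics/scene0.png

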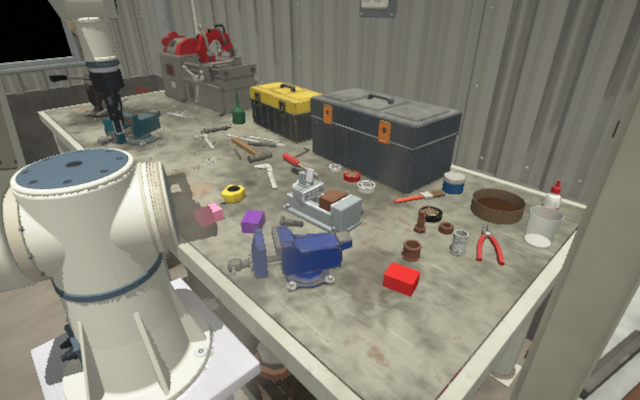

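View pics/side0.png

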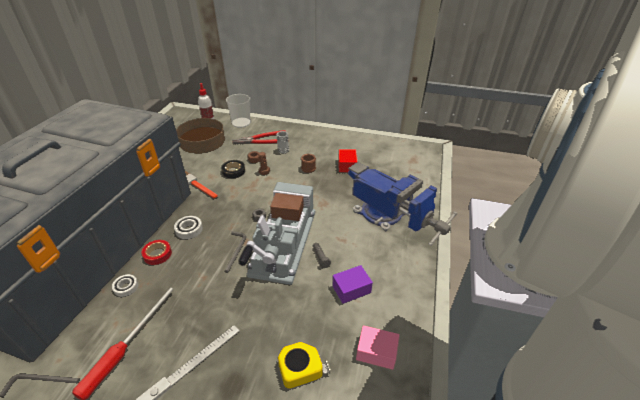

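View pics/wrist0.png

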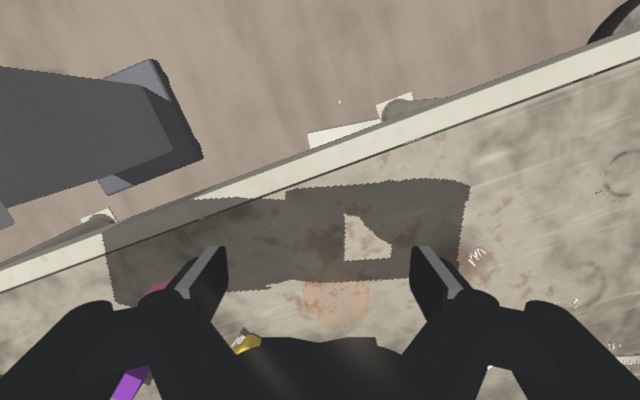

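The scene view shows the grey vise at about (325,205). In the side view it is at (280,230), with the fixed jaw at the top, the brown block at (287,205) and the black knob at (246,256). The wrist view does not see it yet. I'll zoom into the side view.

```bash
cat > h.py <<'E'
import numpy as np
from rig import monitor, imaging, r
def ray(n,uv,c=None):
    c=c or imaging.camera_info(n); d=c["R"].T@np.linalg.solve(c["mtx"],[uv[0],uv[1],1.]); return -c["R"].T@c["t"],d
def onz(n,uv,z,c=None):
    o,d=ray(n,uv,c); return o+d*(z-o[2])/d[2]
def tri(a,b):
    A=np.zeros((3,3));v=np.zeros(3)
    for o,d in(a,b):
        d=d/np.linalg.norm(d);P=np.eye(3)-np.outer(d,d);A+=P;v+=P@o
    return np.linalg.solve(A,v)
E
python3 - <<'E'
import cv2,numpy as np
from h import *
a=cv2.imread("pics/side0.png")[175:290,225:340];b=cv2.imread("pics/scene0.png")[160:235,275:370]
a=cv2.resize(a,None,fx=5,fy=5,interpolation=cv2.INTER_CUBIC)
cv2.imwrite("pics/c1.png",a)
for p,z in(((287,205),88),((246,256),85),((312,188),86)):print(p,onz("side",p,z).round())
E
```

```text
(287, 205) [568.  95.  88.]
(246, 256) [598. 255.  85.]
(312, 188) [531.  20.  86.]
```

View pics/c1.png

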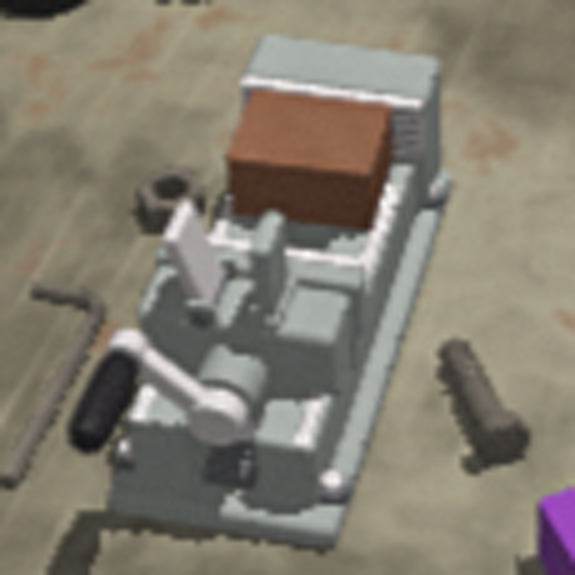

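The crop shows the lever (steel plate) at (190,250), the post at (270,255), the knob at (100,400), the block at (310,150) and the white top edge of the fixed jaw's face from (243,82) to (422,105). Next I'll work out the rough vise frame and a close-up wrist pose.

```bash
python3 - <<'E'
from h import *
f=lambda u,v,z:onz("side",(225+u/5,175+v/5),z).round(1)
for n,u,v,z in(("jaw L",243,82,86),("jaw R",422,105,86),("base crankR",335,548,5),("base R far",452,182,5),("base crankL",110,508,5),
  ("lever top",185,205,128),("post top",270,212,128),("knob",103,400,95)):print(n,f(u,v,z))
s=monitor.sense();c=imaging.camera_info("wrist")
from scipy.spatial.transform import Rotation as Ro
Rt=Ro.from_euler("xyz",s["tcp_rot"]).as_matrix();print(Rt.round(3))
print("cam in tool",(Rt.T@(-c["R"].T@c["t"]-s["eef_pos"])).round(1),"cam R in tool\n",(Rt.T@c["R"].T).round(3))
E
```

```text
jaw L [613.5  55.8  86. ]
jaw R [529.2  50.   86. ]
base crankR [513.3 239.6   5. ]
base R far [525.8  10.5   5. ]
base crankL [610.5 244.2   5. ]
lever top [589.  182.6 128. ]
post top [555.1 177.7 128. ]
knob [595.3 260.5  95. ]
[[-0.936  0.351 -0.   ]
 [ 0.351  0.936 -0.001]
 [-0.    -0.001 -1.   ]]
cam in tool [  70.5   -0.6 -143.7] cam R in tool
 [[-0.    -0.962 -0.274]
 [ 1.    -0.     0.   ]
 [-0.    -0.274  0.962]]
```

Request:
drive_tool:
  plan:
    - {"x": -9.55, "y": -5.5, "z": -0.4, "az": 11, "hand": 85}
    - {"x": -9.55, "y": -5.5, "z": -0.4, "az": 11, "hand": 85}
    - {"x": -9.55, "y": -5.5, "z": -0.4, "az": 11, "hand": 85}
    - {"x": -9.55, "y": -5.5, "z": -0.4, "az": 11, "hand": 85}
    - {"x": -9.55, "y": -5.5, "z": -0.4, "az": 11, "hand": 85}
    - {"x": -9.55, "y": -5.5, "z": -0.4, "az": 11, "hand": 85}
    - {"x": -9.55, "y": -5.5, "z": -0.4, "az": 11, "hand": 85}
    - {"x": -9.55, "y": -5.5, "z": -0.4, "az": 11, "hand": 85}

```text
invalid input
```

Request:
drive_tool:
  plan:
    - {"x": -0.8, "y": -0.45, "z": 0, "az": 1, "hand": 85}
    - {"x": -1.6, "y": -0.9, "z": 0, "az": 2, "hand": 85}
    - {"x": -2.4, "y": -1.35, "z": -0.1, "az": 3, "hand": 85}
    - {"x": -3.2, "y": -1.8, "z": -0.1, "az": 4, "hand": 85}
    - {"x": -4, "y": -2.3, "z": -0.2, "az": 5, "hand": 85}
    - {"x": -4.8, "y": -2.75, "z": -0.2, "az": 6, "hand": 85}
    - {"x": -5.6, "y": -3.2, "z": -0.3, "az": 7, "hand": 85}
    - {"x": -6.4, "y": -3.7, "z": -0.3, "az": 8, "hand": 85}

```text
invalid input
```

Request:
drive_tool:
  plan:
    - {"x": -0.8, "y": -0.45, "z": 0, "ax": 0, "ay": 0, "az": 1, "hand": 85}

```text
clock: 0.25
eef_pos: [247.2, 552.6, 231.0]
tcp_rot: [3.14, -0.001, 2.681]
contact_force: [1.2, -0.2, 0.4]
opening: 0.998
grasp_force: 0.0
```

Request:
drive_tool:
  plan:
    - {"x": -9.2, "y": -4.1, "z": -0.4, "ax": 0, "ay": 0, "az": 10, "hand": 85}
    - {"x": -9.2, "y": -4.1, "z": -0.4, "ax": 0, "ay": 0, "az": 10, "hand": 85}
    - {"x": -9.2, "y": -4.1, "z": -0.4, "ax": 0, "ay": 0, "az": 10, "hand": 85}
    - {"x": -9.2, "y": -4.1, "z": -0.4, "ax": 0, "ay": 0, "az": 10, "hand": 85}
    - {"x": -9.2, "y": -4.1, "z": -0.4, "ax": 0, "ay": 0, "az": 10, "hand": 85}
    - {"x": -9.2, "y": -4.1, "z": -0.4, "ax": 0, "ay": 0, "az": 10, "hand": 85}
    - {"x": -9.2, "y": -4.1, "z": -0.4, "ax": 0, "ay": 0, "az": 10, "hand": 85}
    - {"x": -9.2, "y": -4.1, "z": -0.4, "ax": 0, "ay": 0, "az": 10, "hand": 85}

```text
clock: 1.05
eef_pos: [503.8, 239.5, 247.3]
tcp_rot: [3.142, -0.0, 1.626]
contact_force: [0.5, 0.7, 0.3]
opening: 0.992
grasp_force: 0.0
```

Request:
drive_tool:
  plan:
    - {"x": -1.4, "y": 1.2, "z": 0, "ax": 0, "ay": 0, "az": 0, "hand": 85}
    - {"x": -1.4, "y": 1.2, "z": 0, "ax": 0, "ay": 0, "az": 0, "hand": 85}
    - {"x": -1.4, "y": 1.2, "z": 0, "ax": 0, "ay": 0, "az": 0, "hand": 85}
    - {"x": -1.4, "y": 1.2, "z": 0, "ax": 0, "ay": 0, "az": 0, "hand": 85}
    - {"x": -1.4, "y": 1.2, "z": 0, "ax": 0, "ay": 0, "az": 0, "hand": 85}

```text
clock: 1.55
eef_pos: [566.2, 175.5, 246.8]
tcp_rot: [-3.141, -0.0, 1.631]
contact_force: [0.2, 0.7, 0.1]
opening: 0.994
grasp_force: 0.0
```

```bash
python3 - <<'E'
from h import *
import cv2,pickle
s=monitor.sense();print(s["eef_pos"].round(1),s["tcp_rot"].round(3),s["qpos"].round(2))
c=imaging.camera_info("wrist");im=imaging.grab_frame("wrist");pickle.dump(c,open("c2.pkl","wb"));cv2.imwrite("pics/w2.png",im[:,:,::-1])
E
```

```text
[566.2 175.5 246.8] [-3.141 -0.     1.631] [0.3  0.29 1.69 0.   1.17 0.24]
```

View pics/w2.png

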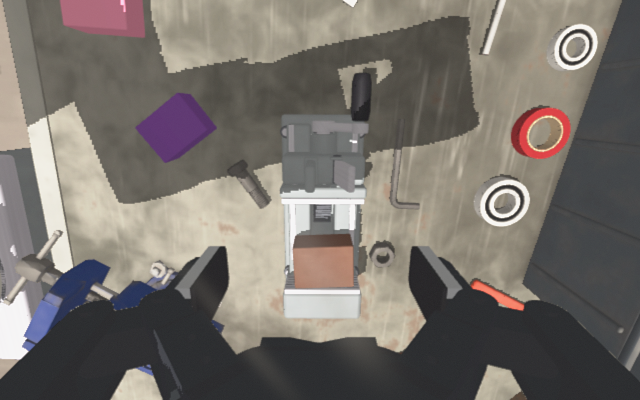

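The wrist view shows the vise nearly upright in the image: knob at (361,95), lever and post near (345,172) and (312,172), block at (323,262), and the fixed jaw's top from (285,290) to (360,318). I'll zoom in on the lever and knob.

```bash
python3 - <<'E'
import cv2,numpy as np
a=cv2.imread("pics/w2.png")[60:210,265:385]
a=cv2.resize(a,None,fx=4,fy=4,interpolation=cv2.INTER_CUBIC)
a=(255*(a/255.)**.55).astype(np.uint8)
b=cv2.imread("pics/w2.png")[200:330,265:385];b=cv2.resize(b,None,fx=2.6,fy=2.6)
o=np.zeros((600,480+312,3),np.uint8);o[:600,:480]=a;o[:338,480:]=b
cv2.imwrite("pics/c3.png",o)
E
```

```text
(no output)
```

View pics/c3.png

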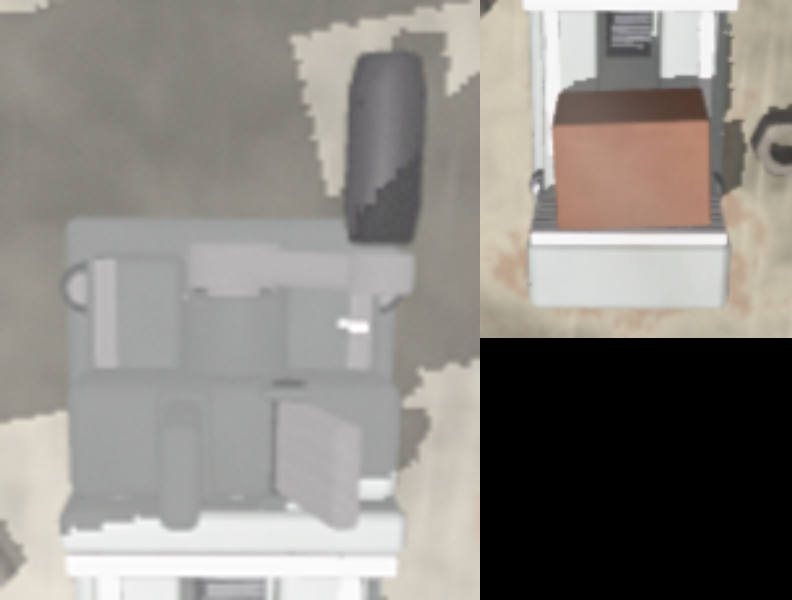

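The crop shows the far end of the post top at (180,528), the lever top's outer edge at x≈360 with its far end at y≈525, the jaw's front edge at y≈552, the knob from (349,55) to (424,242), and the fixed jaw's edge at y≈240 in the right panel.

```bash
cat > v.py <<'E'
from h import *
import pickle
c=pickle.load(open("c2.pkl","rb"))
A=lambda u,v,z:onz("wrist",(265+u/4-.4,60+v/4-.4),z,c)
B=lambda u,v,z:onz("wrist",(265+u/2.6-.3,200+v/2.6-.3),z,c)
def vise():
    L,R=B(530,240,86)*0+B(530-480,240,86),B(728-480,240,86)
    return L,R
E
python3 - <<'E'
from v import *
L,R=vise();print("fixed jaw edge",L.round(1),R.round(1),np.arctan2(*(R-L)[1::-1]))
for n,u,v,z in(("jawL",66,552,86),("jawR",401,552,86),("carr far L",72,500,86),("carr R",398,500,86),("carr near L",72,380,86),("post far",180,528,128),("postL far",163,525,128),("postR",197,525,128),
 ("levtop R far",359,525,128),("levtop L far",335,527,128),("lev near top R",358,425,128),("knob near",386,52,100),("knob far",384,242,97),("knob L",348,150,94),("knob R",424,150,94),("hub",225,270,72)):
    print(n,A(u,v,z).round(1))
print("blk",B(558-480,226,88).round(1),B(710-480,224,88).round(1),B(555-480,125,88).round(1),B(708-480,122,88).round(1))
E
```

```text
fixed jaw edge [533.9  43.2  86. ] [620.1  48.4  86. ] 0.06114231273023211
jawL [527.8 154.4  86. ]
jawR [614.1 159.6  86. ]
carr far L [528.9 168.3  86. ]
carr R [612.  173.3  86. ]
carr near L [528.1 199.   86. ]
post far [557.4 173.9 128. ]
postL far [553.6 174.4 128. ]
postR [561.2 174.9 128. ]
levtop R far [596.9 177.  128. ]
levtop L far [591.7 176.2 128. ]
lev near top R [594.7 199.3 128. ]
knob near [596.7 277.7 100. ]
knob far [600.7 237.1  97. ]
knob L [590.8 257.   94. ]
knob R [608.2 258.   94. ]
hub [564.5 227.1  72. ]
blk [546.   52.1  88. ] [611.2  57.1  88. ] [542.9  99.5  88. ] [606.  104.7  88. ]
```

Request:
drive_tool:
  plan:
    - {"x": 0.23, "y": 0.08, "z": 0.8, "ax": 0, "ay": 0, "az": 0, "hand": 70}
    - {"x": 0.23, "y": 0.08, "z": 1.6, "ax": 0, "ay": 0, "az": 0, "hand": 70}
    - {"x": 0.23, "y": 0.08, "z": 2.2, "ax": 0, "ay": 0, "az": 0, "hand": 70}
    - {"x": 0.23, "y": 0.08, "z": 2.2, "ax": 0, "ay": 0, "az": 0, "hand": 70}
    - {"x": 0.23, "y": 0.08, "z": 2.2, "ax": 0, "ay": 0, "az": 0, "hand": 70}

```text
clock: 2.1
eef_pos: [569.8, 187.7, 137.7]
tcp_rot: [-3.141, 0.0, 1.632]
contact_force: [0.8, 0.9, 0.5]
opening: 0.822
grasp_force: 0.0
```

```bash
python3 - <<'E'
from h import *
import cv2
s=monitor.sense();print(s["eef_pos"].round(1),s["tcp_rot"].round(3))
im=imaging.grab_frame("wrist")[120:400,180:460];cv2.imwrite("pics/w4.png",cv2.resize(im[:,:,::-1],None,fx=2,fy=2))
E
```

```text
[569.8 187.7 137.7] [-3.141  0.     1.632]
```

View pics/w4.png

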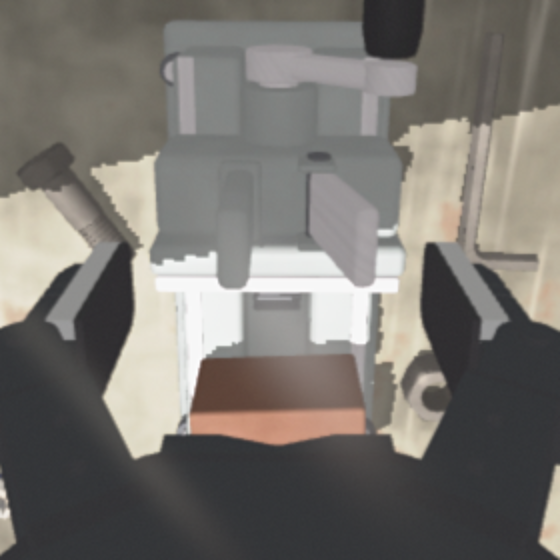

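The fingers straddle the post (237,220) and the lever (345,220), centred at about x=278, which matches the predicted squeeze point. Descending and squeezing.

Request:
drive_tool:
  plan:
    - {"x": 0, "y": 0, "z": 0.45, "ax": 0, "ay": 0, "az": 0, "hand": 70}
    - {"x": 0, "y": 0, "z": 0.86, "ax": 0, "ay": 0, "az": 0, "hand": 70}
    - {"x": 0, "y": 0, "z": 0.86, "ax": 0, "ay": 0, "az": 0, "hand": 50}
    - {"x": 0, "y": 0, "z": 0.86, "ax": 0, "ay": 0, "az": 0, "hand": 40}
    - {"x": 0, "y": 0, "z": 0.86, "ax": 0, "ay": 0, "az": 0, "hand": 30}
    - {"x": 0, "y": 0, "z": 0.86, "ax": 0, "ay": 0, "az": 0, "hand": 28}
    - {"x": 0, "y": 0, "z": 0.86, "ax": 0, "ay": 0, "az": 0, "hand": 28}
    - {"x": 0, "y": 0, "z": 0.86, "ax": 0, "ay": 0, "az": 0, "hand": 28}
  grip_force: 40

```text
clock: 2.95
eef_pos: [569.4, 187.2, 97.4]
tcp_rot: [-3.141, -0.001, 1.63]
contact_force: [-11.6, 0.0, 15.4]
opening: 0.376
grasp_force: 41.1
```

Request:
drive_tool:
  plan:
    - {"x": -0.1, "y": -0.01, "z": -0.04, "ax": 0, "ay": 0, "az": 0, "hand": 28}
    - {"x": -0.2, "y": -0.01, "z": -0.04, "ax": 0, "ay": 0, "az": 0, "hand": 28}
    - {"x": -0.3, "y": -0.01, "z": -0.04, "ax": 0, "ay": 0, "az": 0, "hand": 28}
    - {"x": -0.4, "y": -0.01, "z": -0.04, "ax": 0, "ay": 0, "az": 0, "hand": 28}
    - {"x": -0.4, "y": -0.01, "z": -0.04, "ax": 0, "ay": 0, "az": 0, "hand": 28}

```text
clock: 3.45
eef_pos: [570.5, 165.9, 97.5]
tcp_rot: [-3.141, 0.0, 1.63]
contact_force: [-6.4, -0.9, 3.8]
opening: 0.377
grasp_force: 47.0
```

Request:
drive_tool:
  plan:
    - {"x": -0.1, "y": 0, "z": 0, "ax": 0, "ay": 0, "az": 0, "hand": 28}
    - {"x": -0.2, "y": 0, "z": 0, "ax": 0, "ay": 0, "az": 0, "hand": 28}
    - {"x": -0.3, "y": 0, "z": 0, "ax": 0, "ay": 0, "az": 0, "hand": 28}
    - {"x": -0.4, "y": 0, "z": 0, "ax": 0, "ay": 0, "az": 0, "hand": 28}
    - {"x": -0.5, "y": 0, "z": 0, "ax": 0, "ay": 0, "az": 0, "hand": 28}
    - {"x": -0.6, "y": 0, "z": 0, "ax": 0, "ay": 0, "az": 0, "hand": 28}
    - {"x": -0.6, "y": 0, "z": 0, "ax": 0, "ay": 0, "az": 0, "hand": 28}

```text
clock: 4.15
eef_pos: [572.1, 136.4, 97.5]
tcp_rot: [-3.14, -0.0, 1.63]
contact_force: [-7.9, -0.1, 3.9]
opening: 0.377
grasp_force: 47.2
```

Moved 51 mm, with about 10 mm to go. Now small steps, watching the y force.

Request:
drive_tool:
  plan:
    - {"x": -0.03, "y": 0, "z": 0, "ax": 0, "ay": 0, "az": 0, "hand": 28}
    - {"x": -0.06, "y": 0, "z": 0, "ax": 0, "ay": 0, "az": 0, "hand": 28}
    - {"x": -0.09, "y": 0, "z": 0, "ax": 0, "ay": 0, "az": 0, "hand": 28}
    - {"x": -0.12, "y": 0, "z": 0, "ax": 0, "ay": 0, "az": 0, "hand": 28}
    - {"x": -0.12, "y": 0, "z": 0, "ax": 0, "ay": 0, "az": 0, "hand": 28}

```text
clock: 4.65
eef_pos: [572.1, 136.1, 97.5]
tcp_rot: [-3.141, -0.008, 1.628]
contact_force: [-10.8, 32.0, 0.1]
opening: 0.374
grasp_force: 47.0
```

Request:
drive_tool:
  plan:
    - {"x": -0.02, "y": 0, "z": 0, "ax": 0, "ay": 0, "az": 0, "hand": 28}
    - {"x": -0.04, "y": 0, "z": 0, "ax": 0, "ay": 0, "az": 0, "hand": 28}
    - {"x": -0.04, "y": 0, "z": 0, "ax": 0, "ay": 0, "az": 0, "hand": 28}

```text
clock: 4.95
eef_pos: [572.2, 135.8, 97.5]
tcp_rot: [-3.141, -0.011, 1.628]
contact_force: [-11.6, 41.0, -1.6]
opening: 0.373
grasp_force: 47.0
```

Request:
drive_tool:
  plan:
    - {"x": -0.02, "y": 0, "z": 0, "ax": 0, "ay": 0, "az": 0, "hand": 28}
    - {"x": -0.04, "y": 0, "z": 0, "ax": 0, "ay": 0, "az": 0, "hand": 28}
    - {"x": -0.04, "y": 0, "z": 0, "ax": 0, "ay": 0, "az": 0, "hand": 28}

```text
clock: 5.25
eef_pos: [572.3, 135.7, 97.5]
tcp_rot: [-3.141, -0.013, 1.627]
contact_force: [-12.6, 52.6, -2.1]
opening: 0.375
grasp_force: 46.9
```

Request:
drive_tool:
  plan:
    - {"x": 0.1, "y": 0, "z": 0, "ax": 0, "ay": 0, "az": 0, "hand": 28}
    - {"x": 0.15, "y": 0, "z": 0, "ax": 0, "ay": 0, "az": 0, "hand": 28}

```text
clock: 5.45
eef_pos: [572.1, 136.2, 97.5]
tcp_rot: [-3.141, -0.002, 1.632]
contact_force: [-7.5, 0.1, 4.2]
opening: 0.369
grasp_force: 47.2
```

```bash
python3 - <<'E'
from h import *
import cv2
a=imaging.grab_frame("side")[150:290,230:350,::-1];b=imaging.grab_frame("scene")[150:250,270:380,::-1];w=imaging.grab_frame("wrist")[150:400,180:460,::-1]
cv2.imwrite("pics/w5full.png",w)
o=np.zeros((560,800,3),np.uint8);o[:560,:480]=cv2.resize(a,None,fx=4,fy=4,interpolation=2);o[:286,480:795]=cv2.resize(w,(315,286));o[290:560,490:790]=cv2.resize(b,(300,270),interpolation=2)
cv2.imwrite("pics/c5.png",o)
E
```

```text
(no output)
```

View pics/c5.png

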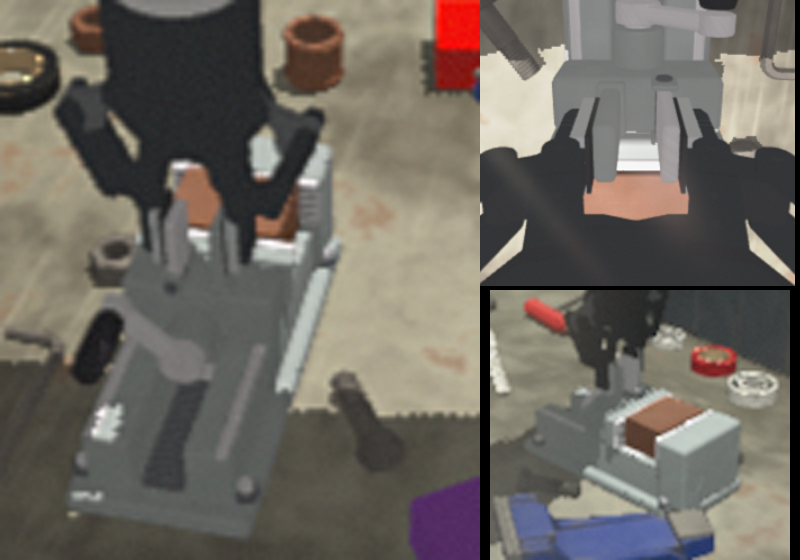

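The scene inset shows the block flush between both jaws, so the 50 N stop was the block closed on the fixed jaw. Now I'll release the lever.

Request:
drive_tool:
  plan:
    - {"x": 0, "y": 0, "z": 0, "ax": 0, "ay": 0, "az": 0, "hand": 36}
    - {"x": 0, "y": 0, "z": 0, "ax": 0, "ay": 0, "az": 0, "hand": 42}
    - {"x": 0, "y": 0, "z": 0, "ax": 0, "ay": 0, "az": 0, "hand": 48}
    - {"x": 0, "y": 0, "z": 0, "ax": 0, "ay": 0, "az": 0, "hand": 60}
    - {"x": 0, "y": 0, "z": 0, "ax": 0, "ay": 0, "az": 0, "hand": 70}
    - {"x": 0, "y": 0, "z": 0, "ax": 0, "ay": 0, "az": 0, "hand": 70}

```text
clock: 6.2
eef_pos: [572.6, 134.1, 96.2]
tcp_rot: [-3.141, 0.0, 1.631]
contact_force: [0.5, -0.2, -0.0]
opening: 0.819
grasp_force: 0.0
```

```bash
python3 - <<'E'
from h import *
import cv2
w=imaging.grab_frame("wrist")[100:360,200:440,::-1]
b=imaging.grab_frame("scene")[150:250,290:370,::-1]
o=np.zeros((520,800,3),np.uint8);o[:,:480]=cv2.resize(w,(480,520));o[:400,480:]=cv2.resize(b,(320,400),interpolation=2)
cv2.imwrite("pics/c6.png",o)
E
```

```text
(no output)
```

View pics/c6.png

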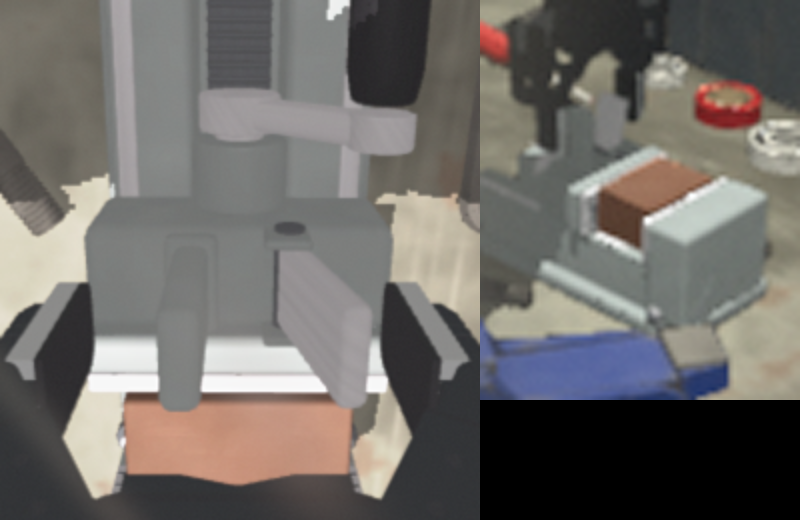

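The jaw is against the square block and the lever has sprung out. I'll measure how far from the top widths at post (160,395) and lever (367,400).

```bash
python3 - <<'E'
from h import *
f=lambda u,v,z:onz("wrist",(200+u/2,100+v/2),z)
L,R=f(160,395,128),f(367,395,128);print(L,R,np.linalg.norm(R-L))
for n,u,v,z in(("knobL",347,50,98),("knobR",428,50,98),("knob far",385,104,98),("hub mid",240,100,75),("jawface",240,391,86)):print(n,f(u,v,z).round(1))
s=monitor.sense();print(s["eef_pos"])
E
```

```text
[556.18973617 126.78774205 128.        ] [599.40287392 129.40422586 128.        ] 43.29227716497376
knobL [592.9 198.   98. ]
knobR [611.1 199.1  98. ]
knob far [602.9 186.4  98. ]
hub mid [569.8 182.4  75. ]
jawface [574.7 100.6  86. ]
[572.67207051 134.16162681  96.12234363]
```

The lever is free (43 mm, as at the start; a tooth tip would give about 39). The knob is at about (602,207), z 94, which puts the crank angle near 0.18. Moving to the knob.

Request:
drive_tool:
  plan:
    - {"x": 0, "y": 0, "z": -0.7, "ax": 0, "ay": 0, "az": 0, "hand": 70}
    - {"x": 0, "y": 0, "z": -1.2, "ax": 0, "ay": 0, "az": 0, "hand": 70}
    - {"x": 0.5, "y": 0.25, "z": -1.2, "ax": 0, "ay": 0, "az": 0, "hand": 50}
    - {"x": 1, "y": 0.5, "z": -1.2, "ax": 0, "ay": 0, "az": 0, "hand": 50}
    - {"x": 1.5, "y": 0.67, "z": -1.2, "ax": 0, "ay": 0, "az": 0, "hand": 50}
    - {"x": 1.5, "y": 0.67, "z": -1.2, "ax": 0, "ay": 0, "az": 0, "hand": 50}
    - {"x": 1.5, "y": 0.67, "z": -1.2, "ax": 0, "ay": 0, "az": 0, "hand": 50}

```text
clock: 7.0
eef_pos: [601.4, 211.4, 155.8]
tcp_rot: [-3.141, 0.0, 1.632]
contact_force: [-0.4, 0.3, 0.7]
opening: 0.584
grasp_force: 0.0
```

```bash
python3 - <<'E'
from h import *
import cv2
c=imaging.camera_info("wrist");s=monitor.sense();w=imaging.grab_frame("wrist")
cv2.imwrite("pics/c7.png",w[130:400,170:490,::-1].repeat(2,0).repeat(2,1));print(s["eef_pos"].round(1))
import pickle;pickle.dump(c,open("c7.pkl","wb"))
E
```

```text
[601.4 211.4 155.8]
```

View pics/c7.png

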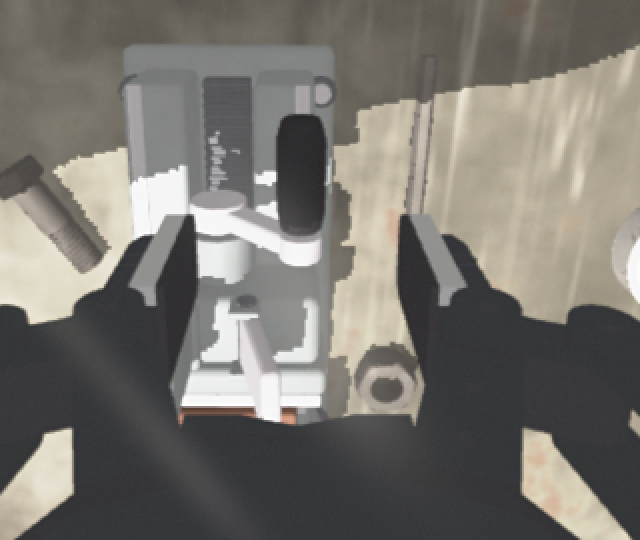

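The knob at (301,175) is centred between the fingers. Descending to grasp it at z 74.5.

```bash
python3 - <<'E'
from h import *
import pickle
c=pickle.load(open("c7.pkl","rb"))
for p in((277,175),(326,175),(301,116),(301,234),(218,205)):print(p,onz("wrist",(170+p[0]/2,130+p[1]/2),94 if p[0]>250 else 70,c).round(1))
E
```

```text
(277, 175) [593.7 206.1  94. ]
(326, 175) [611.1 207.1  94. ]
(301, 116) [600.9 228.2  94. ]
(301, 234) [603.7 183.7  94. ]
(218, 205) [570.4 183.1  70. ]
```

Request:
drive_tool:
  plan:
    - {"x": 0, "y": 0, "z": 0.6, "ax": 0, "ay": 0, "az": 0, "hand": 46}
    - {"x": 0, "y": 0, "z": 1.2, "ax": 0, "ay": 0, "az": 0, "hand": 46}
    - {"x": 0, "y": 0, "z": 1.62, "ax": 0, "ay": 0, "az": 0, "hand": 46}
    - {"x": 0, "y": 0, "z": 1.62, "ax": 0, "ay": 0, "az": 0, "hand": 46}
    - {"x": 0, "y": 0, "z": 1.62, "ax": 0, "ay": 0, "az": 0, "hand": 46}

```text
clock: 7.55
eef_pos: [601.7, 210.5, 75.4]
tcp_rot: [-3.141, 0.0, 1.63]
contact_force: [0.3, -0.5, 1.2]
opening: 0.538
grasp_force: 0.0
```

Request:
drive_tool:
  plan:
    - {"x": 0, "y": 0, "z": 0, "ax": 0, "ay": 0, "az": 0, "hand": 30}
    - {"x": 0, "y": 0, "z": 0, "ax": 0, "ay": 0, "az": 0, "hand": 20}
    - {"x": 0, "y": 0, "z": 0, "ax": 0, "ay": 0, "az": 0, "hand": 14}
    - {"x": 0, "y": 0, "z": 0, "ax": 0, "ay": 0, "az": 0, "hand": 14}
    - {"x": 0, "y": 0, "z": 0, "ax": 0, "ay": 0, "az": 0, "hand": 14}
  grip_force: 50

```text
clock: 8.05
eef_pos: [602.7, 211.4, 76.5]
tcp_rot: [3.14, -0.0, 1.631]
contact_force: [0.2, -1.2, 7.3]
opening: 0.189
grasp_force: 48.7
```

Request:
drive_tool:
  plan:
    - {"x": 0, "y": -0.035, "z": -0.035, "ax": 0, "ay": 0, "az": 0, "hand": 14}
    - {"x": 0, "y": -0.07, "z": -0.07, "ax": 0, "ay": 0, "az": 0, "hand": 14}
    - {"x": 0, "y": -0.11, "z": -0.1, "ax": 0, "ay": 0, "az": 0, "hand": 14}
    - {"x": 0, "y": -0.145, "z": -0.126, "ax": 0, "ay": 0, "az": 0, "hand": 14}

```text
clock: 8.45
eef_pos: [596.8, 211.1, 82.1]
tcp_rot: [3.137, -0.001, 1.631]
contact_force: [8.2, -0.3, -4.6]
opening: 0.195
grasp_force: 48.9
```

Request:
drive_tool:
  plan:
    - {"x": 0, "y": -0.038, "z": -0.025, "ax": 0, "ay": 0, "az": 0, "hand": 14}
    - {"x": 0, "y": -0.078, "z": -0.048, "ax": 0, "ay": 0, "az": 0, "hand": 14}

```text
clock: 8.65
eef_pos: [593.2, 211.0, 84.7]
tcp_rot: [3.136, -0.001, 1.631]
contact_force: [8.2, 0.6, -3.6]
opening: 0.19
grasp_force: 49.0
```

Request:
drive_tool:
  plan:
    - {"x": 0, "y": -0.042, "z": -0.021, "ax": 0, "ay": 0, "az": 0, "hand": 14}
    - {"x": 0, "y": -0.084, "z": -0.04, "ax": 0, "ay": 0, "az": 0, "hand": 14}

```text
clock: 8.85
eef_pos: [589.2, 211.0, 86.9]
tcp_rot: [3.136, -0.001, 1.631]
contact_force: [9.3, 2.1, -3.1]
opening: 0.186
grasp_force: 49.0
```

Request:
drive_tool:
  plan:
    - {"x": 0, "y": -0.043, "z": -0.017, "ax": 0, "ay": 0, "az": 0, "hand": 14}
    - {"x": 0, "y": -0.086, "z": -0.031, "ax": 0, "ay": 0, "az": 0, "hand": 14}

```text
clock: 9.05
eef_pos: [585.3, 211.0, 88.7]
tcp_rot: [3.135, -0.002, 1.631]
contact_force: [9.6, 2.5, -1.8]
opening: 0.193
grasp_force: 49.1
```

Request:
drive_tool:
  plan:
    - {"x": 0, "y": -0.044, "z": -0.013, "ax": 0, "ay": 0, "az": 0, "hand": 14}
    - {"x": 0, "y": -0.088, "z": -0.022, "ax": 0, "ay": 0, "az": 0, "hand": 14}

```text
clock: 9.25
eef_pos: [581.3, 211.1, 90.0]
tcp_rot: [3.134, -0.002, 1.631]
contact_force: [10.6, 2.6, -1.9]
opening: 0.188
grasp_force: 49.2
```

Request:
drive_tool:
  plan:
    - {"x": 0, "y": -0.045, "z": -0.008, "ax": 0, "ay": 0, "az": 0, "hand": 14}
    - {"x": 0, "y": -0.09, "z": -0.014, "ax": 0, "ay": 0, "az": 0, "hand": 14}

```text
clock: 9.45
eef_pos: [577.4, 211.1, 90.9]
tcp_rot: [3.133, -0.003, 1.631]
contact_force: [11.4, 4.1, -1.4]
opening: 0.19
grasp_force: 49.3
```

Request:
drive_tool:
  plan:
    - {"x": 0, "y": -0.046, "z": -0.004, "ax": 0, "ay": 0, "az": 0, "hand": 14}
    - {"x": 0, "y": -0.092, "z": -0.005, "ax": 0, "ay": 0, "az": 0, "hand": 14}

```text
clock: 9.65
eef_pos: [573.4, 211.0, 91.5]
tcp_rot: [3.131, -0.003, 1.631]
contact_force: [12.8, 4.8, -0.6]
opening: 0.19
grasp_force: 49.4
```

Request:
drive_tool:
  plan:
    - {"x": 0, "y": -0.023, "z": 0, "ax": 0, "ay": 0, "az": 0, "hand": 14}
    - {"x": 0, "y": -0.046, "z": 0.001, "ax": 0, "ay": 0, "az": 0, "hand": 14}

```text
clock: 9.85
eef_pos: [571.5, 211.1, 91.7]
tcp_rot: [3.131, -0.003, 1.631]
contact_force: [13.3, 5.4, 0.1]
opening: 0.189
grasp_force: 49.5
```

Request:
drive_tool:
  plan:
    - {"x": 0, "y": 0, "z": 0, "ax": 0, "ay": 0, "az": 0, "hand": 14}
    - {"x": 0, "y": 0, "z": 0, "ax": 0, "ay": 0, "az": 0, "hand": 14}

```text
clock: 10.05
eef_pos: [571.3, 211.0, 91.6]
tcp_rot: [3.131, -0.003, 1.631]
contact_force: [12.2, 5.0, 0.6]
opening: 0.194
grasp_force: 49.5
```

```bash
python3 - <<'E'
from h import *
import cv2
w=imaging.grab_frame("wrist")[:,:,::-1]; sc=imaging.grab_frame("scene")[:,:,::-1]
s=monitor.sense();print({k:np.round(s[k],2) for k in("eef_pos","contact_force","wrist_torque")})
o=np.zeros((520,800,3),np.uint8);o[:,:480]=cv2.resize(w[140:400,200:440],(480,520));o[:400,480:]=cv2.resize(sc[150:250,290:370],(320,400),interpolation=2)
cv2.imwrite("pics/c8.png",o)
E
```

```text
{'eef_pos': array([571.34, 211.06,  91.65]), 'contact_force': array([12.09,  5.02, -0.02]), 'wrist_torque': array([ 0.76, -1.88,  0.14])}
```

View pics/c8.png

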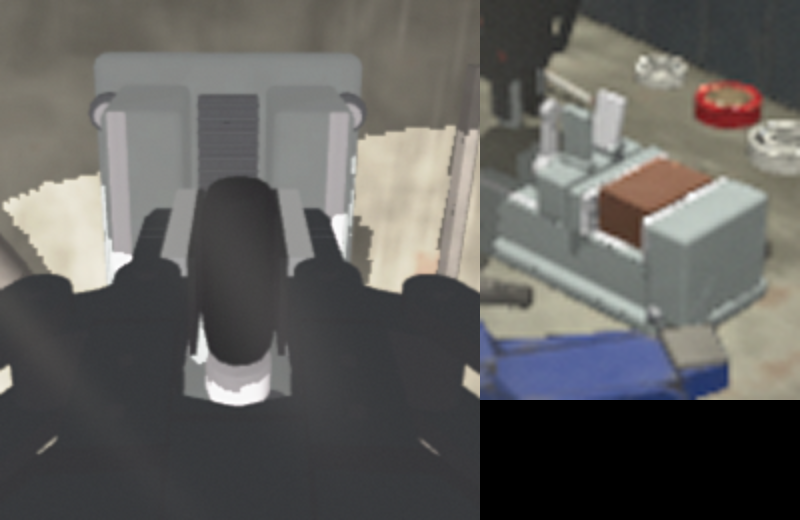

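Request:
drive_tool:
  plan:
    - {"x": 0, "y": -0.023, "z": 0.001, "ax": 0, "ay": 0, "az": 0, "hand": 14}
    - {"x": 0, "y": -0.046, "z": 0.003, "ax": 0, "ay": 0, "az": 0, "hand": 14}

```text
clock: 10.35
eef_pos: [569.6, 211.1, 91.7]
tcp_rot: [3.13, -0.003, 1.631]
contact_force: [13.3, 6.1, 1.2]
opening: 0.192
grasp_force: 49.6
```

Request:
drive_tool:
  plan:
    - {"x": 0, "y": -0.023, "z": 0.003, "ax": 0, "ay": 0, "az": 0, "hand": 14}
    - {"x": 0, "y": -0.046, "z": 0.006, "ax": 0, "ay": 0, "az": 0, "hand": 14}

```text
clock: 10.55
eef_pos: [567.7, 211.1, 91.7]
tcp_rot: [3.129, -0.004, 1.631]
contact_force: [14.5, 4.0, 1.0]
opening: 0.192
grasp_force: 49.7
```

The force climbs steadily and is now about 5.3 N above free. I'll relax the pull, then let go and check the lever.

Request:
drive_tool:
  plan:
    - {"x": 0, "y": 0.03, "z": 0, "ax": 0, "ay": 0, "az": 0, "hand": 14}
    - {"x": 0, "y": 0.05, "z": 0, "ax": 0, "ay": 0, "az": 0, "hand": 14}

```text
clock: 10.75
eef_pos: [567.8, 211.1, 91.4]
tcp_rot: [3.134, -0.003, 1.631]
contact_force: [3.4, 6.3, 9.0]
opening: 0.193
grasp_force: 50.4
```

Request:
drive_tool:
  plan:
    - {"x": 0, "y": 0, "z": -0.03, "ax": 0, "ay": 0, "az": 0, "hand": 30}
    - {"x": 0, "y": 0, "z": -0.03, "ax": 0, "ay": 0, "az": 0, "hand": 46}
    - {"x": 0, "y": 0, "z": -0.03, "ax": 0, "ay": 0, "az": 0, "hand": 46}
    - {"x": 0, "y": 0, "z": -0.7, "ax": 0, "ay": 0, "az": 0, "hand": 60}
    - {"x": -0.4, "y": 0, "z": -1.4, "ax": 0, "ay": 0, "az": 0, "hand": 85}
    - {"x": -1, "y": 0, "z": -1.6, "ax": 0, "ay": 0, "az": 0, "hand": 85}
    - {"x": -1.4, "y": 0, "z": -1.6, "ax": 0, "ay": 0, "az": 0, "hand": 85}
    - {"x": -1.4, "y": 0, "z": -1.6, "ax": 0, "ay": 0, "az": 0, "hand": 85}

```text
clock: 11.55
eef_pos: [568.3, 137.0, 169.2]
tcp_rot: [-3.141, 0.001, 1.629]
contact_force: [-0.9, 0.1, -0.7]
opening: 0.993
grasp_force: 0.0
```

```bash
python3 - <<'E'
from h import *
import cv2,pickle
c=imaging.camera_info("wrist");s=monitor.sense();w=imaging.grab_frame("wrist")
w=w[60:330,190:450,::-1];w=(255*(w/255.)**.7).astype(np.uint8)
cv2.imwrite("pics/c9.png",cv2.resize(w,None,fx=2.2,fy=2.2,interpolation=2));print(s["eef_pos"].round(1))
pickle.dump(c,open("c9.pkl","wb"))
E
```

```text
[568.3 137.  169.2]
```

View pics/c9.png

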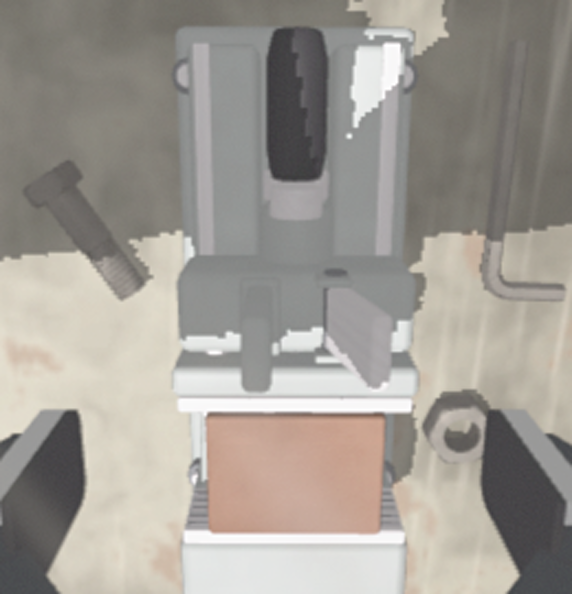

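The view shows the block square between the jaws, the knob on top at (297,105), the lever's outer edge at (390,380) and the post's at (243,385). Measuring these.

```bash
python3 - <<'E'
from h import *
import pickle
c=pickle.load(open("c9.pkl","rb"))
f=lambda u,v,z:onz("wrist",(190+u/2.2,60+v/2.2),z,c)
L,R=f(242,388,128),f(391,388,128);print("lever-post",L.round(1),R.round(1),np.linalg.norm(R-L))
for n,u,v,z in(("jaw trim far",295,398,86),("jaw trim near blk",295,411,86),("fix edge",295,533,86),("fix edge2",295,543,86),("blk near",295,415,88),("blk far",295,531,88),("blkL",208,470,88),("blkR",384,470,88),("post far",258,392,128),("knobL",266,105,108),("knobR",328,105,108),("knob far",297,182,108),("hubL",262,225,75),("hubR",330,225,75)):print(n,f(u,v,z).round(1))
E
```

```text
lever-post [556.  125.8 128. ] [600.  128.4 128. ] 44.07400405499469
jaw trim far [573.8 104.7  86. ]
jaw trim near blk [574.1  99.5  86. ]
fix edge [577.4  48.   86. ]
fix edge2 [577.7  43.5  86. ]
blk near [574.2  98.9  88. ]
blk far [577.2  50.3  88. ]
blkL [543.1  74.6  88. ]
blkR [608.7  78.4  88. ]
post far [560.8 124.8 128. ]
knobL [558.5 206.6 108. ]
knobR [576.6 207.6 108. ]
knob far [569.  184.9 108. ]
hubL [558.4 165.6  75. ]
hubR [582.5 167.   75. ]
```

```bash
python3 -c "
from rig import r
print(r.sign_off())"
```

```text
the job is handed in; nothing more can be done
None
```

I handed the job in with the block clamped square and the lever free; the crank was turned to about 5 N above its free force, and the judge's verdict was not shown.

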